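Fit the last leg to the footstool

TASK

Fit the missing leg to the upturned footstool: take the oak leg (light wood, like the three already fitted) out of the rack, pass its T-toggle straight down through the slot of the empty steel socket until the collar sits on the plate, then turn it a quarter turn, either way, so that it locks squarely like the other legs. Let go and leave it standing flat on the plate; leave the dark leg, the white leg, the glue bottle and the hammer where they are.

Things in the scene. Friction and masses are not known exactly. Their poses are not given: they have to be found in the camera images.
- leg_oak: THE LEG TO FIT, light oak, upright. Flat wooden body 24 mm thick (its y, flats parallel), 40 mm wide (its x) at the foot, 35 at the top, on a round steel collar 54 mm across, 6 thick. Origin: centre of the collar's underside; top with black glide at +130 mm. About 0.22 kg. Starts in any of the rack's holes, collar on the rack's top.
- toggle (a point): Middle of the oak leg's steel T-bar, 13 mm below the collar's underside; moves with the leg, same axes. The bar is 34 mm long along the leg's x (the wide way of the wood), 10 mm wide, 7 high, with a 2.5 mm lead-in below (19 mm below the collar in all), on a stem 10 mm thick. Hidden inside the rack at the start.
- socket (a point): Centre of the empty socket's slot, on the top face of its steel plate (80 x 70 mm, 5 thick), 35 mm above the bench. The through slot is 38 mm long along this point's x, 14 wide along its y; the pocket below is 40 mm across, 26 deep. Locked: leg's x along this y, collar on the plate. The bar clears the plate by 4.5 mm when the collar rests; the turn is free, no detent or stop.
- seat: Upturned oak footstool seat, 320 (its x) x 240 (y) x 30 mm, fixed; origin: centre of its underside. Four steel socket plates at x = +-105, y = +-70 mm; the empty one at (-105, +70). The other three carry fitted legs, tops 165 mm above the bench, wide side along the seat's y. The socket's axes are parallel to the seat's.
- rack: Plywood leg rack, 280 (its x) x 100 x 30 mm, fixed; origin: centre of its underside. Three round through holes 42 mm across at x = -85, 0, +85 mm; each holds one leg by its collar.
- leg_dark: Bystander: dark brown leg in another hole of the rack, same shape and origin as the oak leg.
- leg_white: Bystander: white painted leg in another hole of the rack, same shape and origin as the oak leg.
- glue: Bystander: yellow glue bottle with a red cap, 56 mm across, 150 mm tall, upright on the bench; origin: centre of its underside.
- hammer: Bystander: hammer lying on the bench along its x, handle towards -x.
There are look-alikes about, which are no part of the job. What is shaped like the leg_oak but green or pink is not meant.

How it is judged:
On the way, in this order (a step that is already met when the one before it is completed fails the run):
1. the oak leg's toggle is through the slot: collar within 3.5 mm of the plate, within 6 mm of the slot's centre, its wide side along the slot within 0.25 rad (z of leg_oak in the frame of socket between -0.004 and 0.0035 m and horizontal distance between leg_oak and socket below 0.006 m and angle between the x axis of leg_oak and the x axis of socket, either way round below 0.25 rad), for 0.1 s.
2. the leg has been turned a quarter turn in the socket, within 0.2 rad, collar still within 3.5 mm of the plate and within 8 mm of the slot's centre (z of leg_oak in the frame of socket between -0.004 and 0.0035 m and horizontal distance between leg_oak and socket below 0.008 m and angle between the x axis of leg_oak and the y axis of socket, either way round below 0.2 rad), for 0.1 s.
At the end, for the whole second after the job is handed in: The oak leg stands in the socket: collar on the plate (height within 3.5 mm above, 4 mm below), within 8 mm of the slot's centre, wide side square across the slot within 0.2 rad, upright within 0.06 rad, at rest and released (all of step 2 and angle between leg_oak's own z axis and vertical below 0.06 rad and linear speed of leg_oak below 0.02 m/s); the robot touches nothing.
It fails at once if the dark leg is moved more than 30 mm (distance of leg_dark from where it was at the start of the episode above 0.03 m).
It fails at once if the white leg is moved more than 30 mm (distance of leg_white from where it was at the start of the episode above 0.03 m).
It fails at once if the glue bottle is moved more than 30 mm (distance of glue from where it was at the start of the episode above 0.03 m).
It fails at once if the hammer is moved more than 30 mm (distance of hammer from where it was at the start of the episode above 0.03 m).
It also fails if it takes over 48 s, if anything falls off the work surface, if the arm or the gripper's body presses on something with over 40 N, if the wrist force passes 120 N, or if a joint passes its speed limit or range.

ROBOT

A 6-joint arm with a two-finger parallel gripper is mounted at the origin on the work surface. World frame = base frame: x ahead of the robot, y to its left, z up, the work surface at z = 0. Lengths are in m, angles in rad, forces in N, time in s.
With the tool pointing down it reaches from about 0.35 to 0.775 m from the base axis. Payload 7.3 kg.
Tool frame: the origin (TCP) lies at the centre of the arm's flange, where the gripper is bolted on; the fingertips stand 178 mm ahead of it and the grasp point (between the pads) lies robot.pinch_z ahead of it (robot.pinch_z is the distance from the TCP to the grasp point, in m); x points along the fingers, z is the direction in which the jaws open and shut, and the axes are right-handed (so a half turn about x gives the same grasp; the last joint's range is limited). The gripper opens to 92 mm and grips with 3 to 60 N. Pads are 19 mm wide; open, the fingers measure 130 mm over their backs; the gripper's body (75 mm by 190 mm) begins 47 mm behind the grasp point.
Start: joints at [1.028, 0.342, 1.524, -0, 1.275, -0.146], TCP at [0.203, 0.484, 0.405] pointing down, gripper open.
Joint ranges: [-2.53, 2.53], [-0.77, 2.02], [0.04, 2.7], [-1, 4.14], [0.28, 2.66], [-3.11, 3.11]. Speed limits (rad/s): [2.57, 2.57, 3.14, 3.14, 3.14, 3.14].

INTERFACE

Orientations are given as [roll, pitch, yaw] about the fixed x, y, z axes, in that order (R = Rz(yaw) Ry(pitch) Rx(roll)).
In Python, from cell import robot gives the robot as it stands.
- The arm moves only by the shell command python3 -m jog 'ROWS' [FORCE]. ROWS is JSON, a list of rows, each an object of numbers: "fingers": the closure, from 0 (fully open) to 1 (shut); "x", "y", "z": the shift along the tool's x, y, z in cm; "spin": the turn about the tool's x in degrees. A call has 1 to 5 rows; each row is the pose to reach, as a shift and turn from the pose commanded when the call began, along the tool's axes at that moment; what a row does not reach only later rows make up. A row lasts 1/8 s, in which the tool goes at most 62.5 mm and 10.7 degrees, less where a joint would pass 70% of its speed; a pose out of reach is approached as far as the arm can. A call with a gripper value outside its range is refused whole. The fingers move at their own pace and stop on an object; FORCE is the grip in N (left out, the last holds). Time passes only in rows, so rows that repeat a pose let the fingers close. It gives the time, the measured TCP pose, the force and the opening at its end, in the units of the state.
- robot.observe(): the state, without advancing time (a new reading comes with each control period).
- robot.read_camera(name): name is "scene" or "top" or "wrist"; returns a dict with "color" (420x560x3 uint8, red, green, blue), "mtx" (3x3 intrinsics, pixels), "view" (4x4, takes a point from world to camera coordinates); the wrist camera has in their place "T_tool_cam" (4x4, takes a point from camera to tool coordinates, whose origin is the TCP and whose axes are the tool frame's). Camera axes: x right, y down, z forward; pixel columns grow to the right and rows downward; lengths in m; the calibration is good to about 2 mm. The wrist camera is an equidistant fisheye: a pixel r from the principal point sees the ray r / f radians off the axis. A picture is of the moment at which its call begins: read the wrist's pose just before it. There is no depth.
- robot.hand_in(): hands the job in, once; it reports no verdict.
Trained networks look in a picture, given as the dict that the camera call returned (one of the last four; its "shot" number tells which), for a name from the list of things; names that differ only in an ending like _2 or _b are one class to them, and where a whole thing is asked for, a point or a joint stands for the part that bears it (a point fixed in the world has none). Each returns a list of dicts, best first, with "conf" (0 to 1); they miss things now and then, are a little off and sometimes report something else, mostly with a low value. They report only what shows in the picture. A call takes as long as a camera call. They do not tell look-alikes from the thing itself.
- robot.look_for(target, picture): "xy" ([column, row] in pixels, amid what is visible of it).
The state is a dict: "time": time; "qpos": joint angles; "qvel": joint speeds; "joint_efforts": joint torques, N m; "tool_pos": TCP position; "tool_rot": TCP orientation; "contact_force": force on the tool from outside, world axes, zero at the start; "torque": the same for the moment, N m; "opening": finger opening in m.
Only numpy, scipy, OpenCV 4.12 (cv2) and the standard library are available. Lean on these libraries where they do the work, as an engineer would, in place of code of your own. Each camera call takes 0.05 s, during which the arm holds its last target. There are 200 camera calls.

## Working session

There is one attempt and no reset: what is moved stays moved. The work goes in short steps, Python scripts to look and compute and a shell command to move; the robot and the scene stay as the last step left them, time stands still between calls to the robot, and variables do not carry over. Pictures are saved under pics/ and viewed, on a budget of 10 in all, crops included, one or two more only if the job needs it, and the job is handed in when it is done.

```bash
mkdir -p pics; cat > h.py <<'E'
from cell import robot
import numpy as np, cv2
from scipy.spatial.transform import Rotation as R
def save(p,n): cv2.imwrite('pics/'+n,cv2.cvtColor(p['color'],cv2.COLOR_RGB2BGR))
def tool(s):
    T=np.eye(4);T[:3,3]=s['tool_pos'];T[:3,:3]=R.from_euler('xyz',s['tool_rot']).as_matrix();return T
def ray(p,uv,T=None):
    K=p['mtx'];u,v=uv
    if 'view' in p:
        d=np.linalg.inv(K)@[u,v,1];W=np.linalg.inv(p['view'])
    else:
        a=(u-K[0,2])/K[0,0];b=(v-K[1,2])/K[1,1];r=np.hypot(a,b)
        d=np.array([a/r*np.sin(r),b/r*np.sin(r),np.cos(r)]) if r>1e-9 else np.array([0,0,1.]);W=T@p['T_tool_cam']
    return W[:3,3],W[:3,:3]@d
def at(p,uv,z,T=None):
    o,d=ray(p,uv,T);return o+d*(z-o[2])/d[2]
def proj(p,X,T=None):
    V=p['view'] if 'view' in p else np.linalg.inv(T@p['T_tool_cam'])
    c=V[:3,:3]@np.array(X)+V[:3,3];K=p['mtx']
    if 'view' in p: q=K@c;return q[:2]/q[2]
    r=np.arctan2(np.hypot(c[0],c[1]),c[2]);e=c[:2]/np.hypot(c[0],c[1])*r
    return np.array([K[0,0]*e[0]+K[0,2],K[1,1]*e[1]+K[1,2]])
E
python3 - <<'E'
from h import *
s=robot.observe();print(s['tool_pos'],s['tool_rot'],s['opening'],robot.pinch_z,s['time'])
ps={n:robot.read_camera(n) for n in('scene','top','wrist')}
for n,p in ps.items():
    save(p,n+'0.png')
    if 'view' in p: print(n,np.linalg.inv(p['view'])[:3,3].round(3))
    else: print(p['mtx'],p['T_tool_cam'].round(3))
for n in ('scene','top'):
  for t in ('leg_oak','socket','seat','rack','leg_dark','leg_white','glue','hammer'):
    print(n,t,[(np.round(d['xy']).tolist(),round(d['conf'],2)) for d in robot.look_for(t,ps[n])][:5])
cv2.imwrite('pics/both.png',cv2.resize(np.hstack([cv2.imread('pics/scene0.png'),cv2.imread('pics/top0.png')]),(800,300)))
E
```

```text
[0.20278384 0.48410123 0.40403768] [ 2.99061818  1.56925103 -2.11854433] 0.09173300391999711 0.1592 0.0
scene [1.214 0.454 1.111]
top [ 0.233 -0.015  1.29 ]
[[325.1922621    0.         281.75532802]
 [  0.         325.1922621  203.15171518]
 [  0.           0.           1.        ]] [[ 0.    -0.28   0.96   0.019]
 [-0.001 -0.96  -0.28   0.075]
 [ 1.    -0.001 -0.     0.   ]
 [ 0.     0.     0.     1.   ]]
scene leg_oak [([351.0, 225.0], 0.87), ([357.0, 196.0], 0.77), ([317.0, 199.0], 0.69)]
scene socket [([216.0, 242.0], 0.6)]
scene seat [([222.0, 241.0], 0.89), ([341.0, 249.0], 0.57)]
scene rack [([336.0, 267.0], 0.8)]
scene leg_dark [([324.0, 271.0], 0.9), ([416.0, 325.0], 0.35)]
scene leg_white [([338.0, 248.0], 0.7)]
scene glue [([157.0, 142.0], 0.83)]
scene hammer [([220.0, 241.0], 0.63)]
top leg_oak [([240.0, 244.0], 0.87), ([187.0, 218.0], 0.72), ([203.0, 268.0], 0.68), ([140.0, 224.0], 0.65)]
top socket [([306.0, 157.0], 0.89)]
top seat [([305.0, 153.0], 0.76)]
top rack [([196.0, 203.0], 0.83)]
top leg_dark [([184.0, 160.0], 0.96)]
top leg_white [([186.0, 190.0], 0.88)]
top glue [([473.0, 213.0], 0.79)]
top hammer [([94.0, 181.0], 0.73), ([188.0, 220.0], 0.32), ([189.0, 188.0], 0.31)]
```

View pics/top0.png

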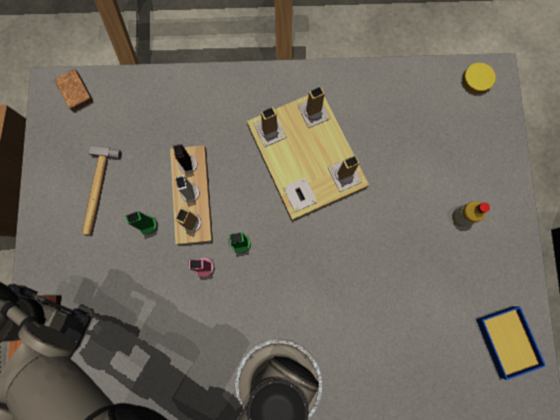

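View pics/scene0.png

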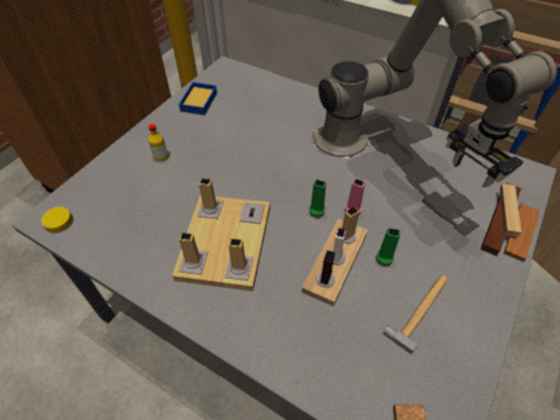

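Top view: the rack (190,195) holds the dark leg (184,160), white (186,190) and oak (187,218). The look-alikes are green (142,223) and (240,242) and pink (202,267), all outside the rack. The oak leg at (187,218) fits, being light wood and in the rack. The empty socket is at (301,194). I'll confirm with one crop and measure.

```bash
python3 - <<'E'
from h import *
p=robot.read_camera('top')
im=cv2.cvtColor(p['color'],cv2.COLOR_RGB2BGR)
cv2.imwrite('pics/crop1.png',cv2.resize(im[135:275,120:320],None,fx=4,fy=4,interpolation=cv2.INTER_CUBIC))
for n,uv,z in [('oaktop',(183,212),.16),('oakcol',(190,222),.033),('slot',(300.5,194),.035)]+[('seatc',c,.03) for c in((248,122),(325,93),(367,185),(293,217))]+[('rackc',c,.03) for c in ((170,148),(206,146),(211,242),(176,244))]+[('pinkbase',(204,270),0.01),('greenbase',(241,246),.01),('green2',(146,228),.01)]:
    print(n,at(p,uv,z).round(3))
E
```

```text
oaktop [0.448 0.23  0.16 ]
oakcol [0.443 0.237 0.033]
slot [ 0.514 -0.076  0.035]
seatc [0.736 0.071 0.03 ]
seatc [ 0.82  -0.158  0.03 ]
seatc [ 0.537 -0.265  0.03 ]
seatc [ 0.45  -0.052  0.03 ]
rackc [0.663 0.298 0.03 ]
rackc [0.666 0.194 0.03 ]
rackc [0.385 0.178 0.03 ]
rackc [0.382 0.276 0.03 ]
pinkbase [0.309 0.2   0.01 ]
greenbase [0.374 0.096 0.01 ]
green2 [0.432 0.367 0.01 ]
```

View pics/crop1.png

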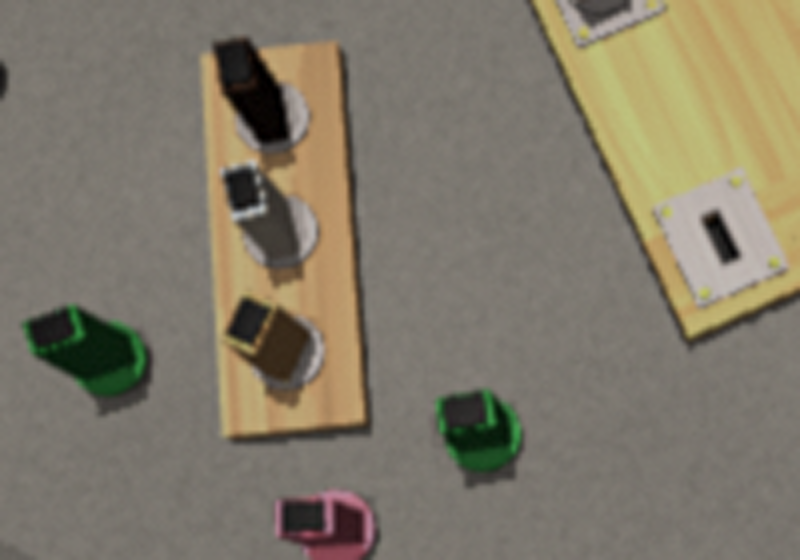

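```bash
cat >> h.py <<'E'
def go(xyz,jawyaw):
    "tool-axes shift in cm and spin in deg (mod 180) to bring TCP to xyz with jaws at jawyaw"
    s=robot.observe();T=tool(s);d=T[:3,:3].T@(np.array(xyz)-T[:3,3])*100
    z=T[:3,2];y=np.arctan2(z[1],z[0])
    # spin about tool x (down): yaw decreases
    sp=-np.degrees(jawyaw-y);sp=(sp+90)%180-90
    print('t',round(s['time'],2),'tcp',T[:3,3].round(4),'xaxis',T[:3,0].round(3),'jaw',round(y,3),'shift',d.round(2),'spin',sp.round(1),'q',np.round(s['qpos'],2),'open',round(s['opening'],4),'F',np.round(s['contact_force'],1))
E
python3 -c "
from h import *
go([.442,.234,.404],1.16)"
```

```text
t 1.0 tcp [0.2029 0.4842 0.4048] xaxis [ 0.  0. -1.] jaw 1.174 shift [  0.08 -31.72 -13.84] spin 0.8 q [ 1.03  0.34  1.52 -0.    1.28 -0.15] open 0.092 F [-0.6  0.3  0.1]
```

```bash
python3 -m jog '[{"y":-5.7,"z":-2.5},{"y":-11.4,"z":-5},{"y":-17.1,"z":-7.5},{"y":-22.8,"z":-10},{"y":-28.5,"z":-12.5}]'; python3 -m jog '[{"y":-3.2,"z":-1.35,"spin":0.8},{"y":-3.2,"z":-1.35,"spin":0.8},{"y":-3.2,"z":-1.35,"spin":0.8}]'; python3 - <<'E'
from h import *
go([.442,.234,.404],1.16)
T=tool(robot.observe());p=robot.read_camera('wrist');save(p,'w1.png')
np.savez('w1.npz',T=T,m=p['mtx'],c=p['T_tool_cam'])
print([(d['xy'],d['conf']) for d in robot.look_for('leg_oak',p)])
im=cv2.imread('pics/w1.png')
for z in (.16,.036): print(proj(p,[.442,.234,z],T))
E
```

```text
t 1.0 tcp [0.2029 0.4842 0.4048] xaxis [ 0.  0. -1.] jaw 1.174 shift [  0.08 -31.72 -13.84] spin 0.8 q [ 1.03  0.34  1.52 -0.    1.28 -0.15] open 0.092 F [-0.6  0.3  0.1]
[]
[175.39546658 444.00212996]
[193.55789122 380.71329114]$[0]: bad value
$[0]: bad value
```

View pics/w1.png

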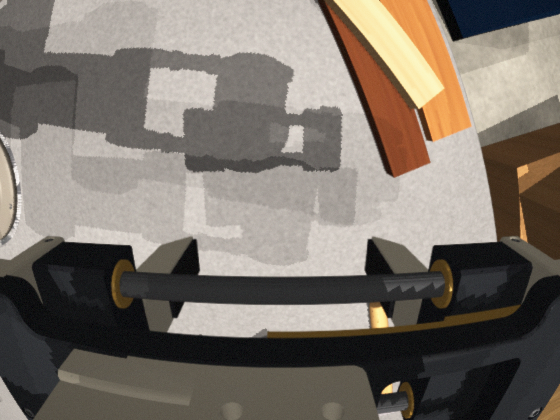

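The moves were refused, so every row probably needs all the keys. The picture shows only bench under the starting pose, with the fingers across rows 240–300.

```bash
python3 -m jog '[{"fingers":0,"x":0,"y":-5.7,"z":-2.5,"spin":0},{"fingers":0,"x":0,"y":-11.4,"z":-5,"spin":0},{"fingers":0,"x":0,"y":-17.1,"z":-7.5,"spin":0},{"fingers":0,"x":0,"y":-22.8,"z":-10,"spin":0},{"fingers":0,"x":0,"y":-28.5,"z":-12.5,"spin":0}]' && python3 -m jog '[{"fingers":0,"x":0,"y":-3.2,"z":-1.35,"spin":0.8},{"fingers":0,"x":0,"y":-3.2,"z":-1.35,"spin":0.8},{"fingers":0,"x":0,"y":-3.2,"z":-1.35,"spin":0.8}]' && python3 - <<'E'
from h import *
go([.442,.234,.404],1.16)
T=tool(robot.observe());p=robot.read_camera('wrist');save(p,'w2.png')
np.savez('w2.npz',T=T,m=p['mtx'],c=p['T_tool_cam'])
print([(d['xy'],d['conf']) for d in robot.look_for('leg_oak',p)])
for z in (.16,.036): print(proj(p,[.442,.234,z],T))
E
```

```text
time: 1.72
tool_pos: [0.4185, 0.2571, 0.405]
tool_rot: [-0.533, 1.57, 0.641]
contact_force: [0.6, 0.6, 0.5]
opening: 0.0921
time: 2.1
tool_pos: [0.4414, 0.2342, 0.4046]
tool_rot: [1.504, 1.57, 2.664]
contact_force: [-0.5, 0.6, -0.3]
opening: 0.0918
t 2.1 tcp [0.4414 0.2342 0.4046] xaxis [-0.001  0.    -1.   ] jaw 1.16 shift [ 0.06 -0.07  0.  ] spin -0.0 q [ 0.33  0.3   1.59  0.    1.25 -0.83] open 0.0918 F [-0.5  0.6 -0.3]
[([196.5, 88.7], 0.87), ([282.2, 193.1], 0.78), ([139.3, 190.9], 0.78), ([408.2, 140.2], 0.73)]
[281.50547705 216.11725262]
[281.58989411 180.2019336 ]
```

View pics/w2.png

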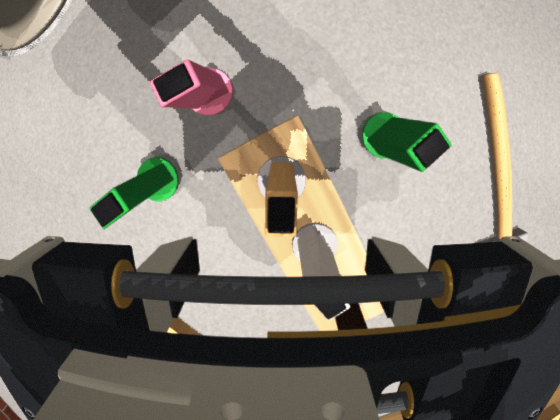

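The wrist view shows the oak leg's top at (281,214), centred between the pads with its flats square to the jaws. The white leg is at (335,300) and clear of the fingers. I'll descend and grip about 100 mm above the collar.

```bash
python3 -m jog '[{"fingers":0,"x":4,"y":0,"z":0,"spin":0},{"fingers":0,"x":8,"y":0,"z":0,"spin":0},{"fingers":0,"x":11.5,"y":0,"z":0,"spin":0},{"fingers":0.3,"x":11.5,"y":0,"z":0,"spin":0},{"fingers":1,"x":11.5,"y":0,"z":0,"spin":0}]' 40 && python3 -m jog '[{"fingers":1,"x":0,"y":0,"z":0,"spin":0},{"fingers":1,"x":0,"y":0,"z":0,"spin":0},{"fingers":1,"x":0,"y":0,"z":0,"spin":0},{"fingers":1,"x":0,"y":0,"z":0,"spin":0}]' && python3 -c "
from h import *
go([.514,-.076,.344],1.98)"
```

```text
time: 2.82
tool_pos: [0.4419, 0.2347, 0.2911]
tool_rot: [-0.773, 1.569, 0.388]
contact_force: [0.3, 0.8, 0.2]
opening: 0.0766
time: 3.32
tool_pos: [0.4418, 0.2339, 0.2899]
tool_rot: [-0.685, 1.57, 0.475]
contact_force: [-0.4, -0.7, -0.7]
opening: 0.0364
t 3.33 tcp [0.4418 0.2339 0.2899] xaxis [ 0.  0. -1.] jaw 1.16 shift [ -5.41 -19.   -25.53] spin -47.0 q [ 0.33  0.42  1.75  0.    0.97 -0.83] open 0.0364 F [-0.4 -0.7 -0.7]
```

```bash
python3 -m jog '[{"fingers":1,"x":0,"y":0,"z":0,"spin":0},{"fingers":1,"x":0,"y":0,"z":0,"spin":0},{"fingers":1,"x":0,"y":0,"z":0,"spin":0},{"fingers":1,"x":0,"y":0,"z":0,"spin":0}]' && python3 -m jog '[{"fingers":1,"x":-2,"y":0,"z":0,"spin":0},{"fingers":1,"x":-5.5,"y":0,"z":0,"spin":0},{"fingers":1,"x":-7.5,"y":0,"z":0,"spin":0},{"fingers":1,"x":-7.5,"y":0,"z":0,"spin":0}]' && python3 -c "
from h import *
go([.514,-.076,.365],1.98)"
```

```text
time: 3.82
tool_pos: [0.4417, 0.2339, 0.2897]
tool_rot: [2.203, 1.571, -2.92]
contact_force: [-0.6, 0.4, -0.6]
opening: 0.0236
time: 4.32
tool_pos: [0.4419, 0.2341, 0.3658]
tool_rot: [-0.786, 1.568, 0.374]
contact_force: [-0.3, 0.4, -1.2]
opening: 0.0239
t 4.33 tcp [0.4419 0.2341 0.3658] xaxis [ 0.003  0.001 -1.   ] jaw 1.16 shift [  0.07 -18.99 -25.55] spin -47.0 q [ 0.33  0.33  1.65  0.    1.15 -0.83] open 0.0239 F [-0.3  0.4 -1.2]
```

Gripped with a 23.9 mm opening. I'll carry it over, overshooting 8 cm along the slot so the camera looks straight down on it.

```bash
python3 -m jog '[{"fingers":1,"x":0,"y":-3,"z":-3,"spin":-8},{"fingers":1,"x":0,"y":-6.5,"z":-6.5,"spin":-17},{"fingers":1,"x":0,"y":-10,"z":-10,"spin":-26},{"fingers":1,"x":0,"y":-13.5,"z":-14,"spin":-36},{"fingers":1,"x":0,"y":-17,"z":-18,"spin":-45}]' && python3 -c "
from h import *
go([.587,-.044,.365],1.98)"
```

```text
time: 4.95
tool_pos: [0.5258, -0.0005, 0.3631]
tool_rot: [0.916, 1.569, 2.866]
contact_force: [0.3, 0.8, -1.0]
opening: 0.024
t 4.95 tcp [ 5.258e-01 -5.000e-04  3.631e-01] xaxis [-0.002  0.001 -1.   ] jaw 1.951 shift [-0.2  -4.07 -6.31] spin -1.7 q [-0.15  0.38  1.59  0.    1.18 -2.1 ] open 0.024 F [ 0.3  0.8 -1. ]
```

```bash
python3 -m jog '[{"fingers":1,"x":0,"y":-2,"z":-3,"spin":-2},{"fingers":1,"x":0,"y":-4,"z":-6.3,"spin":-2},{"fingers":1,"x":0,"y":-4,"z":-6.3,"spin":-2},{"fingers":1,"x":0,"y":-4,"z":-6.3,"spin":-2}]' && python3 - <<'E'
from h import *
go([.514,-.076,.365],1.98)
T=tool(robot.observe());p=robot.read_camera('wrist');save(p,'w3.png')
np.savez('w3.npz',T=T,m=p['mtx'],c=p['T_tool_cam'])
print([(d['xy'],d['conf']) for d in robot.look_for('socket',p)],proj(p,[.514,-.076,.035],T))
E
```

```text
time: 5.45
tool_pos: [0.5854, -0.0426, 0.3631]
tool_rot: [0.832, 1.568, 2.813]
contact_force: [-0.9, -0.3, -1.2]
opening: 0.0239
t 5.45 tcp [ 0.5854 -0.0426  0.3631] xaxis [-0.003  0.001 -1.   ] jaw 1.98 shift [-0.17  7.88 -0.22] spin 0.0 q [-0.2   0.49  1.41  0.    1.25 -2.18] open 0.0239 F [-0.9 -0.3 -1.2]
[([203.2, 136.5], 0.88)] [279.15487423 107.49497627]
```

View pics/w3.png

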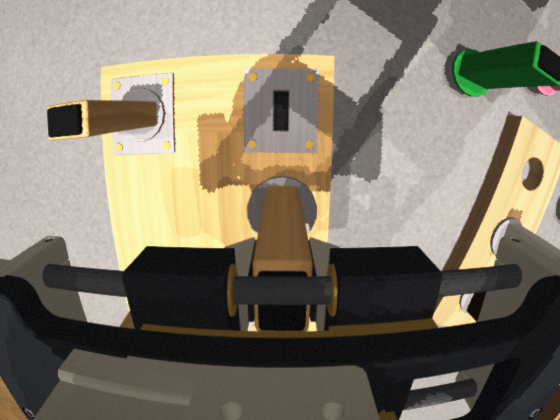

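The socket slot is at about (281,110), spanning 274–289 by 91–130, and nearly square to the image. The held leg's collar is at (282,208). Next I'll measure the slot's pose and the leg's tilt.

```bash
python3 - <<'E'
from h import *
f=np.load('w3.npz');T=f['T'];p={'mtx':f['m'],'T_tool_cam':f['c']}
im=cv2.imread('pics/w3.png');g=cv2.cvtColor(im,cv2.COLOR_BGR2GRAY)
m=(g[80:142,262:302]<65).astype('uint8')
n,l,st,c=cv2.connectedComponentsWithStats(m);k=1+np.argmax(st[1:,4]);ys,xs=np.where(l==k)
pts=np.array([at(p,(x+262,y+80),.035,T)[:2] for x,y in zip(xs,ys)]);
r=cv2.minAreaRect((pts*1e4).astype(np.float32));print('n',len(xs),'slot px',xs.mean()+262,ys.mean()+80,'w',pts.mean(0).round(4),r)
# screws
hsv=cv2.cvtColor(im,cv2.COLOR_BGR2HSV);
print('screws',[at(p,q,.036,T)[:2].round(4) for q in((252,76),(309,76),(252,145),(310,145))])
pc=tool(robot.observe())
e=T[:3,:3].T@(np.r_[pts.mean(0),.035]-T[:3,3])*100;print('slot in tool cm',e)
# expected collar top rim in picture: pinch is 100mm above collar underside
for zc in(.094,.097,.100):
  P=lambda r,a:(T@np.r_[.1592+zc,r*np.cos(a),r*np.sin(a),1])[:3]
  print(zc,[proj(p,P(.027,a),T).round(1) for a in (0,np.pi/2,-np.pi/2)])
# collar edges in picture
for row in (200,208): print(row,g[row,238:258],g[row,306:326])
print(g[168:186,282])
E
```

```text
n 568 slot px 280.7077464788732 109.7693661971831 w [ 0.5154 -0.0738] ((5161.00048828125, -737.0032348632812), (371.29278564453125, 140.23440551757812), 23.480558395385742)
screws [array([ 0.4963, -0.1112]), array([ 0.4752, -0.0625]), array([ 0.5568, -0.0856]), array([ 0.535 , -0.0351])]
slot in tool cm [32.83270372  7.58752837 -0.14467269]
0.094 [array([282.3, 176.4]), array([318. , 211.5]), array([246.7, 211.5])]
0.097 [array([282.3, 175.6]), array([317.5, 210.3]), array([247.1, 210.3])]
0.1 [array([282.3, 174.8]), array([317.1, 209.1]), array([247.5, 209.2])]
200 [223 224 225 227 222 214 212 212 210 212 180 118  89  84  87  86  83  85
  88  82] [ 84  82  83  83  80  84  86  81 108 198 212 209 210 208 213 219 224 225
 225 223]
208 [220 222 221 217 213 212 211 208 178 123  90  83  82  83  82  89  86  84
  84  81] [ 83  82  83  83  80  79  84  84  86  86 106 196 202 210 213 216 222 225
 222 221]
[132 133 127 116 108 107 105  98  94 119 154 150 148 154 149 148 144 131]
```

```bash
python3 -m jog '[{"fingers":1,"x":0,"y":3,"z":-0.1,"spin":0},{"fingers":1,"x":0,"y":6,"z":-0.1,"spin":0},{"fingers":1,"x":1,"y":7.65,"z":-0.1,"spin":0},{"fingers":1,"x":4,"y":7.65,"z":-0.1,"spin":0},{"fingers":1,"x":4,"y":7.65,"z":-0.1,"spin":0}]' && python3 - <<'E'
from h import *
go([.5155,-.0738,.295],1.98)
T=tool(robot.observe());p=robot.read_camera('wrist');save(p,'w4.png')
np.savez('w4.npz',T=T,m=p['mtx'],c=p['T_tool_cam'])
im=cv2.imread('pics/w4.png')[90:290,170:390];cv2.imwrite('pics/w4c.png',cv2.resize(im,None,fx=3,fy=3,interpolation=cv2.INTER_CUBIC))
E
```

```text
time: 6.18
tool_pos: [0.5151, -0.0735, 0.3234]
tool_rot: [0.826, 1.567, 2.807]
contact_force: [0.5, -0.3, -1.1]
opening: 0.0239
t 6.17 tcp [ 0.5151 -0.0735  0.3234] xaxis [-0.004  0.001 -1.   ] jaw 1.981 shift [ 2.84 -0.04 -0.05] spin 0.1 q [-0.29  0.42  1.65  0.    1.08 -2.27] open 0.0239 F [ 0.5 -0.3 -1.1]
```

View pics/w4c.png

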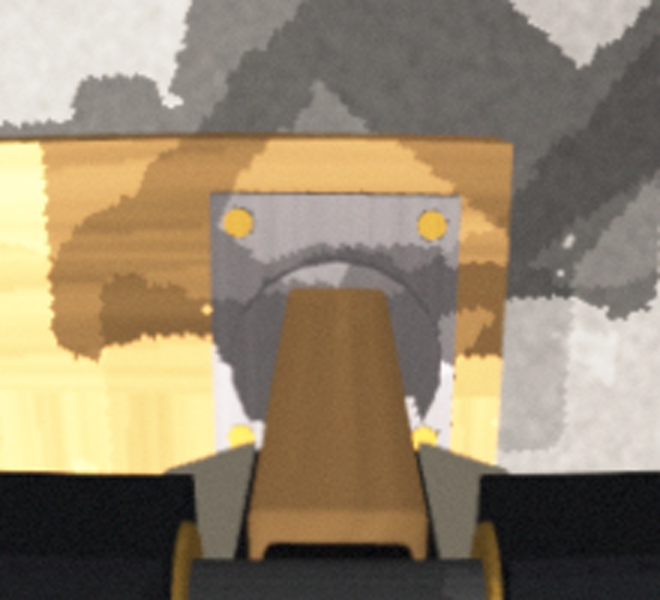

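The collar and leg are centred over the plate to within about 0.5 mm (leg at column 337, screws' midpoint at 335). I'll lower it in small steps.

```bash
python3 -m jog '[{"fingers":1,"x":0.7,"y":0,"z":-0.04,"spin":0},{"fingers":1,"x":1.3,"y":0,"z":-0.04,"spin":0},{"fingers":1,"x":1.9,"y":0,"z":-0.04,"spin":0},{"fingers":1,"x":1.9,"y":0,"z":-0.04,"spin":0}]'
```

```text
time: 6.72
tool_pos: [0.5163, -0.0746, 0.3052]
tool_rot: [0.788, 1.57, 2.769]
contact_force: [0.0, 0.1, -1.1]
opening: 0.0239
```

```bash
python3 -m jog '[{"fingers":1,"x":0.4,"y":0,"z":0,"spin":0},{"fingers":1,"x":0.8,"y":0,"z":0,"spin":0},{"fingers":1,"x":1.0,"y":0,"z":0,"spin":0},{"fingers":1,"x":1.0,"y":0,"z":0,"spin":0}]'
```

```text
time: 7.22
tool_pos: [0.5163, -0.0747, 0.2955]
tool_rot: [0.566, 1.57, 2.546]
contact_force: [-0.2, -0.2, -0.9]
opening: 0.0243
```

```bash
python3 -m jog '[{"fingers":1,"x":0.1,"y":0,"z":0,"spin":0},{"fingers":1,"x":0.1,"y":0,"z":0,"spin":0},{"fingers":1,"x":0.1,"y":0,"z":0,"spin":0}]'; python3 - <<'E'
from h import *
go([.516,-.0745,.295],.41)
T=tool(robot.observe());p=robot.read_camera('wrist');save(p,'w5.png')
im=cv2.imread('pics/w5.png')[90:290,170:390];cv2.imwrite('pics/w5c.png',cv2.resize(im,None,fx=3,fy=3,interpolation=cv2.INTER_CUBIC))
E
```

```text
time: 7.6
tool_pos: [0.5164, -0.0747, 0.2948]
tool_rot: [-1.741, 1.571, 0.24]
contact_force: [0.1, 0.3, -0.6]
opening: 0.0238
t 7.6 tcp [ 0.5164 -0.0747  0.2948] xaxis [ 0.  0. -1.] jaw 1.98 shift [-0.02  0.03  0.03] spin 90.0 q [-0.29  0.45  1.69  0.    1.   -2.27] open 0.0238 F [ 0.1  0.3 -0.6]
```

View pics/w5c.png

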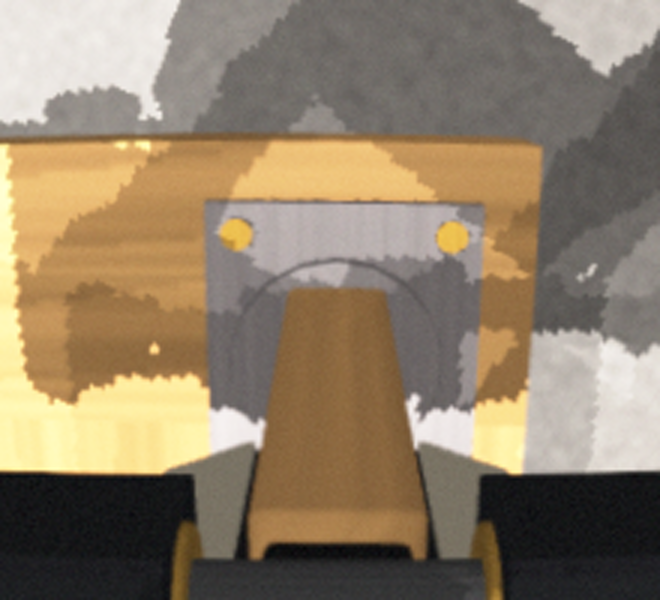

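The toggle went in with no reaction force, and the plate is flush under the collar. The leg sits about 1.5 mm off centre (leg column 337, plate middle 344), so I'll nudge it back and then turn.

```bash
python3 -m jog '[{"fingers":1,"x":0.03,"y":0,"z":0.12,"spin":0},{"fingers":1,"x":0.03,"y":0,"z":0.12,"spin":10},{"fingers":1,"x":0.03,"y":0,"z":0.12,"spin":20},{"fingers":1,"x":0.03,"y":0,"z":0.12,"spin":30},{"fingers":1,"x":0.03,"y":0,"z":0.12,"spin":40}]' && python3 -c "
from h import *
go([.516,-.0735,.2945],.41);print(robot.observe()['torque'])"
```

```text
time: 8.28
tool_pos: [0.5158, -0.0733, 0.2946]
tool_rot: [0.501, 1.57, 1.778]
contact_force: [-0.5, 1.8, 0.2]
opening: 0.0239
t 8.28 tcp [ 0.5158 -0.0733  0.2946] xaxis [-0.  0. -1.] jaw 1.277 shift [ 0.01 -0.03 -0.01] spin 49.6 q [-0.29  0.45  1.69  0.    1.   -1.57] open 0.0239 F [-0.5  1.8  0.2]
[0.28188556 0.159849   0.02289296]
```

```bash
python3 -m jog '[{"fingers":1,"x":0,"y":0,"z":0,"spin":10},{"fingers":1,"x":0,"y":0,"z":0,"spin":20},{"fingers":1,"x":0,"y":0,"z":0,"spin":30},{"fingers":1,"x":0,"y":0,"z":0,"spin":40},{"fingers":1,"x":0,"y":0,"z":0,"spin":49.6}]' && python3 -m jog '[{"fingers":1,"x":0,"y":0,"z":0,"spin":0},{"fingers":1,"x":0,"y":0,"z":0,"spin":0}]' && python3 - <<'E'
from h import *
go([.516,-.0735,.2945],.41);print(robot.observe()['torque'])
p=robot.read_camera('wrist');save(p,'w6.png')
im=cv2.imread('pics/w6.png')[90:290,170:390];cv2.imwrite('pics/w6c.png',cv2.resize(im,None,fx=3,fy=3,interpolation=cv2.INTER_CUBIC))
E
```

```text
time: 8.9
tool_pos: [0.5159, -0.0733, 0.2947]
tool_rot: [0.165, 1.57, 0.576]
contact_force: [-0.1, 0.2, 0.4]
opening: 0.0236
time: 9.15
tool_pos: [0.516, -0.0735, 0.2946]
tool_rot: [-0.363, 1.57, 0.057]
contact_force: [0.6, 1.2, 0.0]
opening: 0.0237
t 9.15 tcp [ 0.516  -0.0735  0.2946] xaxis [ 0.001  0.    -1.   ] jaw 0.42 shift [ 0.01  0.01 -0.  ] spin 0.6 q [-0.29  0.45  1.69  0.    1.   -0.71] open 0.0237 F [0.6 1.2 0. ]
[ 0.09921395 -0.07844054 -0.01870054]
```

View pics/w6c.png

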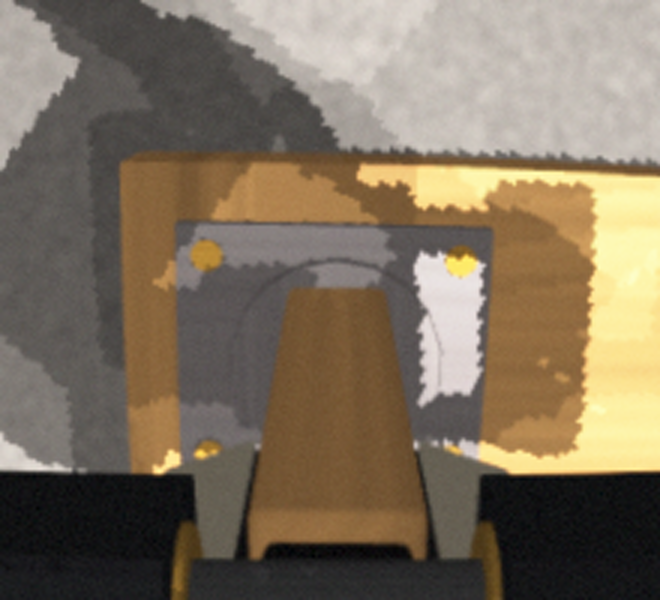

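The leg is turned square (plate middle at column 335, leg at 337). I'll press it very lightly, release and back off upward.

```bash
python3 -m jog '[{"fingers":1,"x":0.06,"y":0,"z":0,"spin":0.6},{"fingers":1,"x":0.06,"y":0,"z":0,"spin":0.6},{"fingers":0.5,"x":0.06,"y":0,"z":0,"spin":0.6},{"fingers":0.2,"x":0.06,"y":0,"z":0,"spin":0.6},{"fingers":0,"x":0.06,"y":0,"z":0,"spin":0.6}]' && python3 -m jog '[{"fingers":0,"x":0,"y":0,"z":0,"spin":0},{"fingers":0,"x":0,"y":0,"z":0,"spin":0},{"fingers":0,"x":-3,"y":0,"z":0,"spin":0},{"fingers":0,"x":-8,"y":0,"z":0,"spin":0},{"fingers":0,"x":-12,"y":0,"z":0,"spin":0}]' && python3 -m jog '[{"fingers":0,"x":0,"y":-3,"z":0,"spin":0},{"fingers":0,"x":0,"y":-6,"z":0,"spin":0},{"fingers":0,"x":0,"y":-6,"z":0,"spin":0}]' && python3 - <<'E'
from h import *
s=robot.observe();go(s['tool_pos'],.41);T=tool(s)
p=robot.read_camera('wrist');save(p,'w7.png')
for z in(.041,.165):
  print(z,proj(p,[.5158,-.074,z],T))
q=robot.read_camera('scene');save(q,'s7.png')
a=cv2.imread('pics/w7.png');b=cv2.imread('pics/s7.png')[150:300,140:360]
cv2.imwrite('pics/f.png',cv2.resize(np.hstack([a,cv2.resize(b,(616,420))]),(800,286)))
E
```

```text
time: 9.82
tool_pos: [0.5158, -0.0736, 0.2936]
tool_rot: [2.501, 1.57, 2.907]
contact_force: [0.4, -0.2, 0.5]
opening: 0.0495
time: 10.45
tool_pos: [0.5159, -0.0736, 0.4156]
tool_rot: [-0.626, 1.57, -0.22]
contact_force: [-0.4, -0.9, -0.5]
opening: 0.0914
time: 10.82
tool_pos: [0.5399, -0.1301, 0.4135]
tool_rot: [-2.246, 1.571, -1.842]
contact_force: [1.1, 1.0, -0.2]
opening: 0.0923
t 10.82 tcp [ 0.5399 -0.1301  0.4135] xaxis [-0. -0. -1.] jaw 0.404 shift [0. 0. 0.] spin -0.3 q [-0.37  0.39  1.42 -0.    1.33 -0.78] open 0.0923 F [ 1.1  1.  -0.2]
0.041 [280.91235263 123.78568201]
0.165 [280.63767229 130.75103895]
```

View pics/f.png

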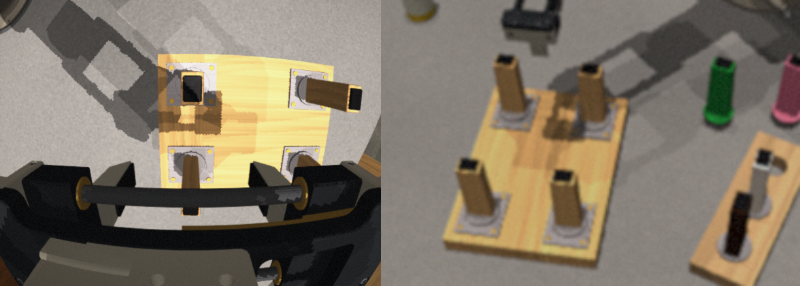

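The leg stands upright and square like the others. Its top shows at (192,88) against a predicted (191,89) in this half-size picture, and the arm is clear of everything.

```bash
python3 -c "
from cell import robot
print(robot.hand_in())"
```

```text
the job is handed in; nothing more can be done
None
```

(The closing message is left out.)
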